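Dock a gearbox cover under the roughness tester

ROBOT

A 7-joint arm with a two-finger parallel gripper is mounted at the origin on the work surface. World frame = base frame: x ahead of the robot, y to its left, z up, the work surface at z = 0. Lengths are in m, angles in rad, forces in N, time in s.
With the tool pointing down it reaches from about 0.425 to 0.875 m from the base axis. Payload 4.7 kg.
Tool frame: the origin (TCP) lies between the finger pads; the fingertips stand 19 mm ahead of it and the grasp point (between the pads) is the TCP; z points along the fingers, y is the line along which they close (so a half turn about z gives the same grasp; the last joint's range is limited). The gripper opens to 85 mm and grips with 20 to 120 N. Pads are 22 mm wide; open, the fingers measure 114 mm over their backs; the gripper's body (76 mm by 85 mm) begins 54 mm behind the grasp point. The pads swing forward as they close: fully open they stand 13 mm farther back than shut.
Start: joints at [-1.115, 0.321, -0.07, 1.45, 0.023, 1.371, -0.057], TCP at [0.278, 0.588, 0.25] pointing down, gripper open.
Joint ranges: [-2.86, 2.86], [-0.3, 2.09], [-1.38, 1.24], [0.06, 2.45], [-1.56, 4.7], [0.09, 2.05], [-2.69, 2.69]. Speed limits (rad/s): [2.57, 2.57, 3.14, 3.14, 3.14, 3.14, 3.14].

INTERFACE

Orientations are given as a 3x3 rotation matrix whose columns are the frame's x, y, z axes.
In Python, from bench import bot gives the robot as it stands.
- The arm moves only by the tool drive_tool, never from a script. Its argument "motion" is a list of rows, each a list of 4 numbers: the shift along the tool's x, y, z normalised to -1 to 1, where 1 is 20 cm, then the turn about the tool's z normalised to -1 to 1, where 1 is pi rad. A call has exactly 10 rows; each row is the pose to reach, as a shift and turn from the pose commanded when the call began, along the tool's axes at that moment, turning the shorter way round; what a row does not reach only later rows make up. A row lasts 1/12 s, in which the tool goes at most 41.7 mm and 7.16 degrees, less where a joint would pass 70% of its speed; a pose out of reach is approached as far as the arm can. A call with a number of a shift or a turn outside -1 to 1 is refused whole. A call with a gripper value outside its range is refused whole. "claw" is the closure, from 0 (fully open) to 1 (shut), set as the call begins (left out, the last holds). The fingers move at their own pace and stop on an object; "grip_force" is the grip in N (left out, the last holds). Time passes only in rows, so rows that repeat a pose let the fingers close, or fill a call up. It gives the time, the measured TCP pose, the force, the opening and the grip force at its end, in the units of the state.
- bot.get_state(): the state, without advancing time (a new reading comes with each control period).
- bot.read_camera(name): name is "scene" or "top" or "wrist"; returns a dict with "color" (480x640x3 uint8, red, green, blue), "intrinsics" (3x3 intrinsics, pixels), "dist_coeffs" ([k1, k2, p1, p2, k3] as OpenCV has them; the pictures are not rectified), "R" (3x3) and "t" (3): a world point X has camera coordinates R X + t; the wrist camera has in their place "T_tool_cam" (4x4, takes a point from camera to tool coordinates, whose origin is the TCP and whose axes are the flange's). Camera axes: x right, y down, z forward; pixel columns grow to the right and rows downward; lengths in m; the calibration is good to about 2 mm. A picture is of the moment at which its call begins: read the wrist's pose just before it. There is no depth.
- bot.finish_job(): hands the job in; it is judged then, once.
Trained networks look in a picture, given as the dict that the camera call returned (one of the last four; its "shot" number tells which), for a name from the list of things; names that differ only in an ending like _2 or _b are one class to them, and where a whole thing is asked for, a point or a joint stands for the part that bears it (a point fixed in the world has none). Each returns a list of dicts, best first, with "p" (0 to 1); they miss things now and then, are a little off and sometimes report something else, mostly with a low value. They report only what shows in the picture. A call takes as long as a camera call. They do not tell look-alikes from the thing itself.
- bot.search_frame(query, picture): "extent" ([left, top, width, height] in pixels, round what is visible of it).
- bot.cut_out(query, picture): "region" (480x640 bool, what is visible of it) and "extent" ([left, top, width, height] in pixels, round what is visible of it).
- bot.landmark_of(query, picture): "at" ([column, row] in pixels: a listed point, or the origin of a listed thing).
The state is a dict: "t": time; "q": joint angles; "joint_velocities": joint speeds; "effort": joint torques, N m; "ee_pos": TCP position; "ee_rot": TCP orientation; "wrist_force": force on the tool from outside, world axes, zero at the start; "wrist_torque": the same for the moment, N m; "finger_gap": opening from 0.0 (shut) to 1.0 (fully open); "grasp_force": force on a finger pad.
Only numpy, scipy, OpenCV 4.12 (cv2) and the standard library are available. Lean on these libraries where they do the work, as an engineer would, in place of code of your own. Each camera call takes 0.05 s, during which the arm holds its last target. There are 200 camera calls.

TASK

Draw back the sliding bolt that bars the way, then push the aluminium gearbox cover along the granite plate, between the two guide rails and under the overhanging measuring head, until it is fully home against the end stop. Then slide the bolt fully back in behind the cover to lock it. Nothing may touch the measuring head, and leave the other things on the granite plate where they stand.

Things in the scene. Friction and masses are not known exactly. Their poses are not given: they have to be found in the camera images.
- station: black granite plate, 360 mm (x) by 640 mm (y), top 60 mm above the table, with guide channel and column stand fixed on it. Origin: on the table, under the channel's centre line (plate spans x -150..210, y -320..320 mm from it). Its y axis is the cover's direction of travel. The column, 500 mm tall, stands at y 210..320; the bolt's guide bracket, 33 mm high, at x 65..101, y -11..23 mm
- dock_mouth (a point): on the granite's face, middle of the channel's flared mouth, station x = 0, y = -82 mm; axes as the station's. The mouth is about 155 mm wide here and narrows to 97 mm at y = -20 mm. From there two steel rails, 18 mm high and 14 mm thick, run parallel, 97 mm apart (inner faces at x = -48.5 and +48.5 mm), to the end stop
- dock_home (a point): the spot on the granite's face where the cover's origin lies when it is home, station x = 0, y = 85 mm; axes as the station's. The end stop is a steel bar across the channel, 30 mm high, its face 65 mm beyond this point (y = 150 mm)
- bolt (a joint): how far the bolt is drawn, m: 0 fully in (tip 5 mm past the channel's centre line), 0.07 fully out along the station's +x; from 0.054 the channel is free. The bolt is a flat steel bar, 125 x 12 x 14 mm, lying across the +x rail, 20 to 34 mm above the granite, at station y = 0 to 12 mm. It stays where it is left (about 2 N to move)
- bolt_knob (a point): middle of the upright round aluminium knob on the bolt, 22 mm in diameter, from 41 to 69 mm above the granite (this point: 53 mm); it moves with the bolt, from station x = 35 mm (fully in) to 105 mm (fully drawn), at y = 6 mm
- housing: the gearbox cover: a flat aluminium block, 92 mm in x, 130 mm in y, 45 mm high, about 0.6 kg, too wide to grasp, standing on the granite before the channel's mouth. Origin: centre of its underside. When home its rear face is 8 mm beyond the bolt
- head: white measuring head with a carrying handle, held by the column over the channel's end. Origin: channel's centre line, station y = 115 mm, 52 mm above the granite. Its box, 100 mm wide and 170 mm long, starts there, underside 58 mm above the granite, handle's top 170 mm above it; a thin stylus arm reaches back to y = 98 mm, its foot 52 mm above the granite: the cover passes 7 mm beneath
- v_block: a dark steel V-block, 45 x 60 x 41 mm, standing on the granite beside the near rail; origin: centre of its underside. To be left alone
- ring_gauge: a flat steel ring gauge, 56 mm outside, 30 mm inside, 20 mm high, lying on the granite; origin: centre of its underside. To be left alone
- square_cyl: an upright ground steel cylinder, 44 mm in diameter, 78 mm high, on the granite; origin: centre of its underside. To be left alone
Not all that is in view belongs to the job. What is meant by the housing is not yellow, and is the smaller of those in its own colour.

How it is judged:
On the way, in this order (a step that is already met when the one before it is completed fails the run):
1. the bolt is drawn back out of the channel (at least 45 mm) (value of joint bolt above 0.045 m), for 0.1 s.
2. the cover is home against the end stop, flat on the granite (x of housing in the frame of dock_home between -0.005 and 0.005 m and y of housing in the frame of dock_home between -0.005 and 0.005 m and z of housing in the frame of dock_home between -0.005 and 0.005 m and angle between housing's own z axis and vertical below 0.05 rad and angle between the y axis of housing and the y axis of dock_home, either way round below 0.06 rad), for 0.2 s.
At the end, for the whole second after the job is handed in: The cover rests flat on the granite, within 5 mm of its home against the end stop and square to the channel within 0.06 rad, at rest, and the bolt behind it is in to within 8 mm of its end (all of step 2 and value of joint bolt below 0.008 m and linear speed of housing below 0.01 m/s); the robot touches nothing.
It fails at once if something touches the measuring head (more than 1 N) (contact force between head and anything else above 1 N).
It fails at once if another thing on the granite is shifted by more than 30 mm (distance of any of v_block, ring_gauge, square_cyl from where it was at the start of the episode above 0.03 m).
It also fails if it takes over 72 s, if anything falls off the work surface, if the arm or the gripper's body presses on something with over 40 N, if the wrist force passes 120 N, or if a joint passes its speed limit or range.

## Working session

There is one attempt and no reset: what is moved stays moved. The work goes in short steps, Python scripts to look and compute and a tool call to move; the robot and the scene stay as the last step left them, time stands still between calls to the robot, and variables do not carry over. Pictures are saved under pics/ and viewed, at most 13 in all, crops included, and the job is handed in when it is done.

Besides the shell and the picture viewer there is one more tool, called after "Request:" as name([rows], argument=value, ...), one row to a line, values as JSON. drive_tool: Moves the arm, as the interface text tells. Its arguments: {"type":"object","properties":{"motion":{"type":"array"},"claw":{"type":"number"},"grip_force":{"type":"number"}},"required":["motion"]}

```bash
mkdir -p pics; cat > h.py <<'E'
import numpy as np, cv2
from bench import bot
names=["station","dock_mouth","dock_home","bolt_knob","housing","head","v_block","ring_gauge","square_cyl"]
def save(p,f): cv2.imwrite('pics/'+f,cv2.cvtColor(p["color"],cv2.COLOR_RGB2BGR))
def ray(p,uv):
    n=cv2.undistortPoints(np.array([[uv]],float),np.array(p["intrinsics"]),np.array(p["dist_coeffs"]))[0,0]
    R=np.array(p["R"]);t=np.array(p["t"]); d=R.T@np.array([n[0],n[1],1]); return -R.T@t,d/np.linalg.norm(d)
def atz(p,uv,z):
    o,d=ray(p,uv); return o+d*(z-o[2])/d[2]
def tri(rs):
    A=sum(np.eye(3)-np.outer(d,d) for o,d in rs); b=sum((np.eye(3)-np.outer(d,d))@o for o,d in rs); return np.linalg.solve(A,b)
def proj(p,X):
    return cv2.projectPoints(np.array(X,float).reshape(-1,3),cv2.Rodrigues(np.array(p["R"]))[0],np.array(p["t"],float),np.array(p["intrinsics"]),np.array(p["dist_coeffs"]))[0][:,0]
E
python3 - <<'E'
from h import *
np.set_printoptions(precision=3,suppress=True)
a=bot.read_camera("top");b=bot.read_camera("scene");save(a,'top.png');save(b,'scene.png')
for n in names:
    A=bot.landmark_of(n,a);B=bot.landmark_of(n,b)
    print(n,[(np.array(x["at"]).round(1).tolist(),round(x["p"],2)) for x in A[:3]],[(np.array(x["at"]).round(1).tolist(),round(x["p"],2)) for x in B[:3]])
    if A and B: print("   ",tri([ray(a,A[0]["at"]),ray(b,B[0]["at"])]),atz(a,A[0]["at"],.06))
s=bot.get_state();print(s["t"],s["ee_pos"],s["ee_rot"])
E
```

```text
station [([262.5, 242.8], 0.77), ([353.1, 163.6], 0.52)] [([375.0, 257.1], 0.58)]
    [0.525 0.015 0.001] [0.513 0.012 0.06 ]
dock_mouth [([300.4, 238.1], 0.69)] [([354.2, 254.6], 0.57)]
    [ 0.533 -0.06   0.05 ] [ 0.529 -0.063  0.06 ]
dock_home [([209.3, 235.6], 0.67)] [([411.7, 221.5], 0.69)]
    [0.52  0.119 0.05 ] [0.519 0.119 0.06 ]
bolt_knob [([252.2, 201.6], 0.88)] [([407.7, 225.6], 0.97)]
    [0.582 0.036 0.113] [0.597 0.041 0.06 ]
housing [([361.0, 231.6], 0.96), ([464.1, 201.7], 0.9), ([440.0, 402.4], 0.74)] [([307.1, 283.1], 0.93), ([231.7, 390.8], 0.83), ([160.9, 251.1], 0.75)]
    [ 0.553 -0.184  0.055] [ 0.553 -0.182  0.06 ]
head [([194.9, 227.9], 0.6)] [([417.0, 196.1], 0.67)]
    [0.516 0.133 0.111] [0.532 0.149 0.06 ]
v_block [([208.6, 297.9], 0.91)] [([371.7, 198.5], 0.69)]
    [0.396 0.105 0.046] [0.395 0.104 0.06 ]
ring_gauge [([353.6, 162.1], 0.91), ([206.1, 296.4], 0.47)] [([365.5, 323.6], 0.96)]
    [ 0.699 -0.159  0.057] [ 0.699 -0.157  0.06 ]
square_cyl [([194.7, 157.3], 0.59)] [([480.1, 245.3], 0.73), ([405.3, 225.1], 0.17)]
    [0.675 0.164 0.066] [0.681 0.17  0.06 ]
1.0 [0.278 0.588 0.25 ] [[-0.904  0.428  0.   ]
 [ 0.428  0.904  0.   ]
 [-0.     0.    -1.   ]]
```

View pics/top.png

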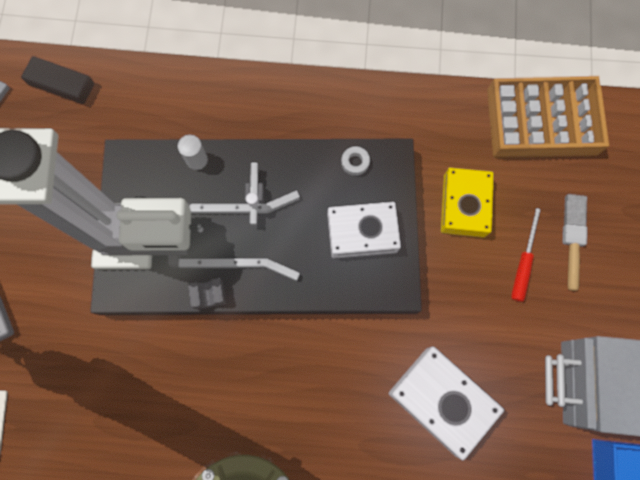

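View pics/scene.png

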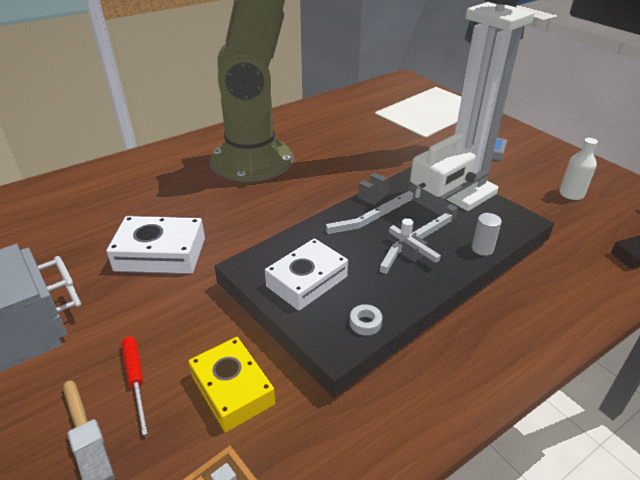

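The top view shows three covers. There is a silver one on the granite at (363,229), a larger silver one on the wood at (447,402), and a yellow one at (468,202). The smaller silver one on the granite is the housing. The bolt knob is at about (252,199), the head at (155,222) and the ring at (355,160).

```bash
cat > fit.py <<'E'
from h import *
from scipy.optimize import minimize
def c2(a): return np.array([[np.cos(a),-np.sin(a)],[np.sin(a),np.cos(a)]])
def box(q,w,l,z0,z1):
    P=np.array([[i*w/2,j*l/2] for i,j in((-1,-1),(1,-1),(1,1),(-1,1))])@c2(q[2]).T+q[:2]
    return np.array([[*x,z] for z in(z0,z1) for x in P])
def fitbox(views,q0,w,l,z0,z1):
    def cost(q):
        c=0
        for p,m in views:
            h=cv2.convexHull(proj(p,box(q,w,l,z0,z1)).astype(np.float32))
            im=np.zeros((480*4,640*4),np.uint8); cv2.fillConvexPoly(im,(h*4+1.5).round().astype(np.int32),1)
            f=cv2.resize(im.astype(np.float32),(640,480),interpolation=cv2.INTER_AREA)
            c+=np.abs(f-m).sum()/m.sum()
        return c
    S=np.array([q0]+[np.array(q0)+d for d in np.diag([.01,.01,.06])])
    r=minimize(cost,q0,method="Nelder-Mead",options=dict(initial_simplex=S,xatol=1e-4,fatol=1e-4)); return r.x,r.fun
E
python3 - <<'E'
from fit import *
np.set_printoptions(precision=4,suppress=True)
a=bot.read_camera("top");b=bot.read_camera("scene")
V=[]
for p in(a,b):
    r=bot.cut_out("housing",p); L=(361,231) if p is a else (307,275)
    r=[x for x in r if x["region"][L[1]-8:L[1]+9,L[0]-8:L[0]+9].any()][0]; m=r["region"]; print(r["p"],r["extent"]); V.append((p,m.astype(float)))
for vs in(V,V[:1],V[1:]): print("housing",*fitbox(vs,[.553,-.183,.06],.092,.130,.06,.105))
# granite edges in top view
g=a["color"].astype(int).max(2)
hsv=a["color"].astype(int); sat=hsv[...,0]-hsv[...,2]   # wood is red-brown
def edge(col,rng,d):
    out=[]
    for c in col:
        line=[(sat[r,c] if d=='r' else sat[c,r]) for r in rng]
        k=next(i for i,v in enumerate(line) if v<20)
        v0,v1=line[k-1],line[k]; f=(v0-20)/(v0-v1) if v0!=v1 else 0
        e=rng[k-1]+f*(rng[k]-rng[k-1]); out.append((c,e) if d=='r' else (e,c))
    return np.array([atz(a,u,.06)[:2] for u in out])
E={}
E['x+']=edge(range(220,400,4),range(125,160),'r'); E['x-']=edge(range(240,410,4),range(330,295,-1),'r'); E['y-']=edge(range(150,300,4),range(438,395,-1),'c')
for k,P in E.items():
    vx,vy,x,y=cv2.fitLine(P.astype(np.float32),cv2.DIST_HUBER,0,.001,.001).ravel(); print(k,vx,vy,x,y,np.abs((P-[x,y])@[-vy,vx]).max())
crop=a["color"][120:330,80:430]; c=cv2.resize(crop,None,fx=2.2,fy=2.2,interpolation=cv2.INTER_CUBIC); cv2.imwrite('pics/crop.png',c[...,::-1])
E
```

```text
0.77 [326.7, 201.4, 73.3, 55.3]
0.76 [266.7, 238.1, 81.7, 71.8]
housing [ 0.5502 -0.1842  0.1851] 0.13634733877325414
housing [ 0.551  -0.1832  0.1642] 0.058464125560538115
housing [ 0.5492 -0.1851  0.1806] 0.07442842942345924
x+ 0.08983164 -0.99595696 0.7394028 -0.04335707 0.0005867029843430734
x- 0.090622574 -0.9958853 0.38833168 -0.16066901 0.00035366750140797634
y- 0.9955323 0.09442161 0.62515503 -0.28659818 0.0006236248608941253
```

View pics/crop.png

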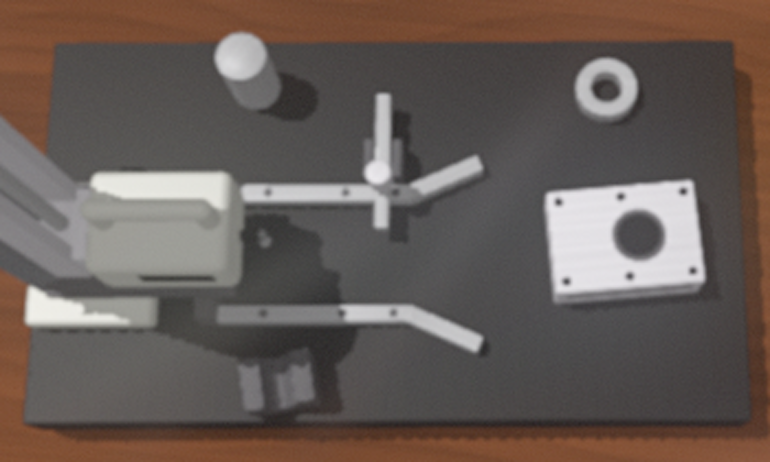

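The close crop confirms the choice. The silver cover sits at about crop (625,238), slightly skewed, and the bolt is partly drawn with its knob at crop (378,173) and its tip short of the centre line. Next I check where the column stands, because it lies between the arm's start and the work.

```bash
cat >> h.py <<'E'
XS=np.array([.9959,.0905]);YS=np.array([-.0905,.9959]);O=np.array([.5223,.0254])
def st(w): d=np.array(w)[:2]-O; return np.array([d@XS,d@YS])
def wo(s): return O+s[0]*XS+s[1]*YS
E
python3 - <<'E'
from h import *
np.set_printoptions(precision=4,suppress=True)
a=bot.read_camera("top");b=bot.read_camera("scene")
for u in[(0,130),(52,130),(55,200),(20,155)]: print("coltop",st(atz(a,u,.56)))
for u in[(92,252),(92,270),(151,268)]: print("pad",st(atz(a,u,.07)))
for u in[(497,187),(460,207),(480,165)]: print("padscene",st(atz(b,u,.07)))
for n in ["bolt_knob"]:
  A=[bot.search_frame(n,p)[0] for p in(a,b)]; print([x["extent"] for x in A])
k=tri([ray(a,bot.landmark_of("bolt_knob",a)[0]["at"]),ray(b,bot.landmark_of("bolt_knob",b)[0]["at"])]);print("knob",k,st(k))
for s in[(35,6),(60,6),(105,6)]: 
  w=[*wo(np.array(s)/1000),.113];print(proj(a,w),proj(b,w))
h=bot.cut_out("head",a)[0]["extent"];print(h)
for r in (0.447,.46):
  for t in(62,50,40,30,20,10,5): print(r,t,[round(r*np.cos(np.radians(t)),3),round(r*np.sin(np.radians(t)),3)],st([r*np.cos(np.radians(t)),r*np.sin(np.radians(t))]))
E
```

```text
coltop [0.0051 0.246 ]
coltop [0.0053 0.1876]
coltop [-0.0785  0.1762]
coltop [-0.0252  0.2203]
pad [-0.0299  0.3188]
pad [-0.0657  0.3157]
pad [-0.0623  0.2022]
padscene [0.0603 0.3201]
padscene [0.0549 0.1906]
padscene [-0.0255  0.3711]
[[244.9, 163.4, 16.2, 60.3], [390.6, 218.4, 50.6, 44.4]]
knob [0.5795 0.0369 0.1157] [0.058  0.0063]
[[250.753  213.4839]] [[397.9422 219.901 ]]
[[251.0166 201.0058]] [[407.1339 225.6455]]
[[251.4787 178.86  ]] [[424.3574 236.4035]]
[100.7, 195.8, 103.0, 59.1]
0.447 62 [np.float64(0.21), np.float64(0.395)] [-0.2777  0.396 ]
0.447 50 [np.float64(0.287), np.float64(0.342)] [-0.2053  0.337 ]
0.447 40 [np.float64(0.342), np.float64(0.287)] [-0.1554  0.2771]
0.447 30 [np.float64(0.387), np.float64(0.223)] [-0.1167  0.2095]
0.447 20 [np.float64(0.42), np.float64(0.153)] [-0.0903  0.1362]
0.447 10 [np.float64(0.44), np.float64(0.078)] [-0.077   0.0594]
0.447 5 [np.float64(0.445), np.float64(0.039)] [-0.0755  0.0205]
0.46 62 [np.float64(0.216), np.float64(0.406)] [-0.2706  0.4069]
0.46 50 [np.float64(0.296), np.float64(0.352)] [-0.1961  0.3461]
0.46 40 [np.float64(0.352), np.float64(0.296)] [-0.1448  0.2846]
0.46 30 [np.float64(0.398), np.float64(0.23)] [-0.1049  0.215 ]
0.46 20 [np.float64(0.432), np.float64(0.157)] [-0.0777  0.1395]
0.46 10 [np.float64(0.453), np.float64(0.08)] [-0.0641  0.0605]
0.46 5 [np.float64(0.458), np.float64(0.04)] [-0.0625  0.0204]
```

Request:
drive_tool([
  [0,-0.2,-0.05,0],
  [0,-0.4,-0.1,0],
  [0,-0.6,-0.15,0],
  [0,-0.8,-0.2,0],
  [0,-1,-0.25,0],
  [0,-1,-0.25,0],
  [0,-1,-0.25,0],
  [0,-1,-0.25,0],
  [0,-1,-0.25,0],
  [0,-1,-0.25,0],
], claw=0.5, grip_force=30)

```text
t: 2.38
ee_pos: [0.1927, 0.4075, 0.2996]
ee_rot: [[-0.904, 0.427, -0.001], [0.427, 0.904, -0.001], [0.0, -0.001, -1.0]]
wrist_force: [-0.2, -0.1, 0.0]
finger_gap: 0.5
grasp_force: 0.0
```

Request:
drive_tool([
  [0,-0.15,0,0],
  [0,-0.25,0,0],
  [-0.12,-0.26,0,0.02],
  [-0.24,-0.27,0,0.04],
  [-0.36,-0.29,0,0.06],
  [-0.48,-0.315,0,0.08],
  [-0.6,-0.35,0,0.1],
  [-0.72,-0.39,0,0.12],
  [-0.83,-0.44,0,0.14],
  [-0.94,-0.49,0,0.156],
])

```text
t: 3.22
ee_pos: [0.3217, 0.2373, 0.2997]
ee_rot: [[-0.594, 0.805, -0.001], [0.805, 0.594, -0.001], [-0.001, -0.002, -1.0]]
wrist_force: [0.4, 0.8, 0.1]
finger_gap: 0.5
grasp_force: 0.0
```

Request:
drive_tool([
  [-0.12,0,0,0.02],
  [-0.24,-0.015,0,0.04],
  [-0.36,-0.035,0,0.06],
  [-0.48,-0.06,0,0.08],
  [-0.6,-0.095,0,0.1],
  [-0.72,-0.135,0,0.12],
  [-0.83,-0.18,0,0.14],
  [-0.94,-0.235,0,0.16],
  [-0.94,-0.235,0,0.174],
  [-0.94,-0.235,0,0.174],
])

```text
t: 4.05
ee_pos: [0.3957, 0.0577, 0.2999]
ee_rot: [[-0.088, 0.996, -0.001], [0.996, 0.088, -0.001], [-0.001, -0.001, -1.0]]
wrist_force: [0.0, 0.1, -0.4]
finger_gap: 0.502
grasp_force: 0.0
```

```bash
python3 - <<'E'
from h import *
s=bot.get_state(); R=np.array(s["ee_rot"]);p=np.array(s["ee_pos"]);print(s["t"],p,st(p),np.degrees(np.arctan2(R[1,1],R[0,1])))
t=np.array([*wo([.058,.006]),.25]); print("to knob (units)",(R.T@(t-p))/.2)
E
```

```text
4.05 [0.39569421 0.0577157  0.29992917] [-0.12316214  0.04364103] 5.025522070532527
to knob (units) [-0.18543188  0.90659764  0.24885846]
```

Request:
drive_tool([
  [-0.04,0.2,0.05,0],
  [-0.08,0.4,0.1,0],
  [-0.12,0.6,0.16,0],
  [-0.16,0.8,0.22,0],
  [-0.185,0.905,0.25,0],
  [-0.185,0.905,0.25,0],
  [-0.185,0.905,0.25,0],
  [-0.185,0.905,0.25,0],
  [-0.185,0.905,0.25,0],
  [-0.185,0.905,0.25,0],
])

```text
t: 4.88
ee_pos: [0.578, 0.0394, 0.2512]
ee_rot: [[-0.093, 0.996, 0.001], [0.996, 0.093, 0.001], [0.001, 0.001, -1.0]]
wrist_force: [-0.0, 0.7, -0.6]
finger_gap: 0.498
grasp_force: 0.0
```

```bash
cat >> h.py <<'E'
def wrist():
    s=bot.get_state(); p=bot.read_camera("wrist"); R=np.array(s["ee_rot"]);o=np.array(s["ee_pos"]);T=np.array(p["T_tool_cam"])
    Rw=R@T[:3,:3]; c=R@T[:3,3]+o; p["R"]=Rw.T; p["t"]=-Rw.T@c; return s,p
E
python3 - <<'E'
from h import *
np.set_printoptions(precision=4,suppress=True)
s,p=wrist(); save(p,'w1.png'); print(s["t"],s["ee_pos"],st(s["ee_pos"]))
for n in("bolt_knob","dock_mouth","dock_home"):
  for x in bot.landmark_of(n,p)[:2]: print(n,x["at"],x["p"],st(atz(p,x["at"],.113)),st(atz(p,x["at"],.06)))
E
```

```text
4.8833 [0.578  0.0394 0.2512] [0.0567 0.0089]
bolt_knob [316.8, 239.3] 0.66 [0.0641 0.003 ] [ 0.0654 -0.015 ]
dock_mouth [254.5, 308.8] 0.71 [ 0.0147 -0.0561] [ 0.006 -0.086]
dock_home [243.8, 128.1] 0.81 [0.0135 0.083 ] [0.0046 0.0812]
```

View pics/w1.png

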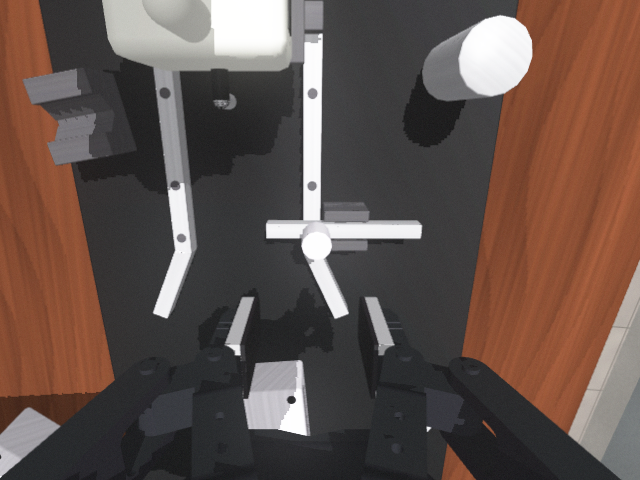

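```bash
python3 - <<'E'
from h import *
np.set_printoptions(precision=4,suppress=True)
s,p=wrist(); a=bot.read_camera("top")
g=p["color"].max(2)
for r in(110,140,205): print(r,"L",g[r,145:200:1].tolist() if r==110 else "", "R",g[r,298:328].tolist())
for u in[(303.5,150),(321,150),(266.5,230),(421,230),(316,243)]: print(u,st(atz(p,u,.078)),st(atz(p,u,.094)),st(atz(p,u,.129)))
g=a["color"].max(2)
for c in(215,235): print(c,g[195:220,c].tolist(),g[252:275,c].tolist())
for u in[(215,208),(215,263),(235,208),(235,263)]: print(u,st(atz(a,u,.078)))
E
```

```text
110 L [34, 35, 39, 32, 38, 40, 36, 36, 37, 37, 36, 38, 80, 143, 154, 155, 158, 158, 157, 158, 155, 156, 157, 161, 161, 161, 159, 160, 163, 159, 139, 116, 113, 115, 115, 115, 114, 96, 55, 38, 37, 41, 38, 38, 37, 37, 36, 37, 38, 41, 36, 38, 38, 37, 39] R [72, 62, 49, 52, 85, 219, 249, 251, 251, 252, 252, 251, 251, 251, 251, 251, 252, 253, 252, 252, 252, 253, 239, 133, 70, 70, 71, 70, 68, 68]
140 L  R [67, 67, 58, 50, 69, 210, 247, 250, 251, 251, 251, 251, 250, 250, 250, 251, 252, 252, 251, 251, 251, 251, 218, 76, 68, 66, 68, 66, 67, 69]
205 L  R [72, 69, 70, 62, 59, 190, 242, 247, 248, 249, 249, 248, 248, 248, 248, 248, 249, 249, 248, 247, 248, 217, 103, 65, 66, 85, 93, 94, 91, 97]
(303.5, 150) [0.054  0.0649] [0.0542 0.0663] [0.0547 0.0694]
(321, 150) [0.0678 0.0649] [0.0673 0.0663] [0.0661 0.0694]
(266.5, 230) [ 0.0226 -0.0011] [0.0245 0.0039] [0.0287 0.0148]
(421, 230) [ 0.1532 -0.0009] [0.148  0.0041] [0.1368 0.015 ]
(316, 243) [ 0.0645 -0.0127] [ 0.0642 -0.0071] [0.0634 0.0052]
215 [83, 82, 82, 80, 82, 82, 81, 81, 81, 81, 78, 79, 82, 77, 77, 77, 78, 79, 80, 81, 77, 79, 78, 77, 77] [78, 79, 80, 78, 77, 77, 74, 73, 75, 72, 75, 74, 74, 72, 69, 71, 73, 72, 71, 72, 70, 69, 70]
235 [137, 136, 137, 141, 131, 112, 90, 81, 116, 167, 182, 177, 165, 170, 188, 186, 152, 111, 83, 73, 81, 84, 82, 83, 83] [77, 81, 76, 77, 66, 71, 127, 170, 154, 108, 86, 105, 125, 126, 112, 88, 61, 51, 46, 51, 49, 49, 48]
(215, 208) [0.0567 0.0808]
(215, 263) [-0.0545  0.0769]
(235, 208) [0.0566 0.0412]
(235, 263) [-0.0546  0.0382]
```

The wrist view shows the knob at (316,243), the rails at columns 166–178 and 304–321, and the stylus at (225,100). The wrist camera reads about 5 mm more in x than the top camera. Straddling the knob with a 42 mm opening tolerates that.

Request:
drive_tool([
  [-0.02,0.02,0.1,0],
  [-0.02,0.02,0.2,0],
  [-0.02,0.02,0.3,0],
  [-0.02,0.02,0.4,0],
  [-0.02,0.02,0.5,0],
  [-0.02,0.02,0.57,0],
  [-0.02,0.02,0.62,0],
  [-0.02,0.02,0.645,0],
  [-0.02,0.02,0.645,0],
  [-0.02,0.02,0.645,0],
])

```text
t: 6.02
ee_pos: [0.5833, 0.0351, 0.1219]
ee_rot: [[-0.092, 0.996, 0.001], [0.996, 0.092, 0.0], [0.0, 0.001, -1.0]]
wrist_force: [-0.4, 0.3, 0.6]
finger_gap: 0.497
grasp_force: 0.0
```

Request:
drive_tool([
  [-0.02,0,0,0],
  [-0.02,0,0,0],
  [-0.02,0,0,0],
  [-0.02,0,0,0],
  [-0.02,0,0,0],
  [-0.02,0,0,0],
  [-0.02,0,0,0],
  [-0.02,0,0,0],
  [-0.02,0,0,0],
  [-0.02,0,0,0],
], claw=1, grip_force=30)

```text
t: 6.85
ee_pos: [0.5841, 0.0302, 0.1226]
ee_rot: [[-0.091, 0.996, 0.002], [0.996, 0.091, -0.001], [-0.001, 0.002, -1.0]]
wrist_force: [-1.2, -2.2, 5.4]
finger_gap: 0.243
grasp_force: 29.5
```

Request:
drive_tool([
  [0,0.03,0,0],
  [0,0.06,0,0],
  [0,0.09,0,0],
  [0,0.12,0,0],
  [0,0.14,0,0],
  [0,0.16,0,0],
  [0,0.17,0,0],
  [0,0.18,0,0],
  [0,0.18,0,0],
  [0,0.18,0,0],
])

```text
t: 7.68
ee_pos: [0.62, 0.0335, 0.1226]
ee_rot: [[-0.091, 0.996, 0.002], [0.996, 0.091, -0.001], [-0.001, 0.002, -1.0]]
wrist_force: [-0.5, -2.2, 6.0]
finger_gap: 0.244
grasp_force: 29.7
```

Request:
drive_tool([
  [0,0.005,0,0],
  [0,0.01,0,0],
  [0,0.015,0,0],
  [0,0.02,0,0],
  [0,0.025,0,0],
  [0,0.03,0,0],
  [0,0.03,0,0],
  [0,0.03,0,0],
  [0,0.03,0,0],
  [0,0.03,0,0],
])

```text
t: 8.52
ee_pos: [0.6257, 0.034, 0.1226]
ee_rot: [[-0.091, 0.996, 0.002], [0.996, 0.091, -0.001], [-0.001, 0.002, -1.0]]
wrist_force: [-0.7, -2.3, 5.2]
finger_gap: 0.242
grasp_force: 29.7
```

```bash
python3 - <<'E'
from h import *
s=bot.get_state();print(st(s["ee_pos"]),s["wrist_force"],s["finger_gap"])
a=bot.read_camera("top");b=bot.read_camera("scene")
A=bot.landmark_of("bolt_knob",b);print(A[0],st(atz(b,A[0]["at"],.113)))
A=bot.search_frame("bolt_knob",b);print(A[0])
E
```

```text
[ 0.10373518 -0.00079241] [-0.68290404 -2.27530955  5.23990342] 0.24236390654102785
{'at': [421.3, 235.0], 'p': 0.97} [0.09823761 0.00479792]
{'extent': [405.4, 225.5, 53.4, 49.6], 'p': 0.76}
```

Request:
drive_tool([
  [0,0.005,0,0],
  [0,0.01,0,0],
  [0,0.015,0,0],
  [0,0.02,0,0],
  [0,0.02,0,0],
  [0,0.02,0,0],
  [0,0.02,0,0],
  [0,0.02,0,0],
  [0,0.02,0,0],
  [0,0.02,0,0],
])

```text
t: 9.55
ee_pos: [0.6296, 0.0344, 0.1226]
ee_rot: [[-0.091, 0.996, 0.002], [0.996, 0.091, -0.001], [-0.001, 0.002, -1.0]]
wrist_force: [-1.0, -2.1, 5.6]
finger_gap: 0.247
grasp_force: 29.7
```

Request:
drive_tool([
  [0,0,0,0],
  [0,0,0,0],
  [0,0,0,0],
  [0,0,0,0],
  [0,0,-0.1,0],
  [0,0,-0.25,0],
  [0,0,-0.4,0],
  [0,0,-0.5,0],
  [0,0,-0.5,0],
  [0,0,-0.5,0],
], claw=0.5)

```text
t: 10.38
ee_pos: [0.6297, 0.0356, 0.2225]
ee_rot: [[-0.092, 0.996, 0.002], [0.996, 0.092, 0.001], [0.001, 0.003, -1.0]]
wrist_force: [0.4, 0.4, 0.4]
finger_gap: 0.503
grasp_force: 0.0
```

```bash
sed -i 's/^XS=.*$/XS=np.array([.9959,.0905]);YS=np.array([-.0905,.9959]);O=np.array([.5223,.0254])+.005*XS/' h.py; python3 - <<'E'
from h import *
s=bot.get_state(); R=np.array(s["ee_rot"]);p=np.array(s["ee_pos"]);print(s["t"],p,st(p),s["finger_gap"])
t=np.array([*wo([.009,-.315]),.222]); print((R.T@(t-p))/.2, np.arctan2(R[1,1],R[0,1])-.0906)
E
```

```text
10.3833 [0.62968224 0.03561128 0.2224921 ] [0.10286605 0.00045132] 0.5027503267203941
[-1.57633435e+00 -4.72441460e-01  4.05680913e-04] 0.0019950292352295673
```

Request:
drive_tool([
  [-0.15,-0.05,0,0],
  [-0.3,-0.12,0,0],
  [-0.45,-0.19,0,0],
  [-0.6,-0.26,0,0],
  [-0.75,-0.33,0,0],
  [-0.88,-0.4,0,0],
  [-0.96,-0.45,0,0],
  [-1,-0.47,0,0],
  [-1,-0.47,0,0],
  [-1,-0.47,0,0],
])

```text
t: 11.22
ee_pos: [0.5539, -0.1712, 0.2203]
ee_rot: [[-0.093, 0.996, -0.001], [0.996, 0.093, 0.001], [0.001, -0.001, -1.0]]
wrist_force: [0.8, 0.3, 0.0]
finger_gap: 0.501
grasp_force: 0.0
```

Request:
drive_tool([
  [-0.15,0,0,0],
  [-0.3,0,0,0],
  [-0.45,0,0,0],
  [-0.55,0,0,0],
  [-0.58,0,0,0],
  [-0.58,0,0,0],
  [-0.58,0,0,0],
  [-0.58,0,0,0],
  [-0.58,0,0,0],
  [-0.58,0,0,0],
])

```text
t: 12.05
ee_pos: [0.5651, -0.2862, 0.2214]
ee_rot: [[-0.095, 0.996, 0.0], [0.996, 0.095, 0.001], [0.001, 0.0, -1.0]]
wrist_force: [1.0, -0.3, -0.5]
finger_gap: 0.501
grasp_force: 0.0
```

```bash
python3 - <<'E'
from h import *
s,p=wrist(); save(p,'w2.png'); print(s["t"],s["ee_pos"],st(s["ee_pos"]),proj(p,[[*wo([.009,-.276]),.06]]))
for x in bot.landmark_of("housing",p)[:2]: print(x["at"],x["p"],st(atz(p,x["at"],.06)))
b=bot.read_camera("scene")
for n in("bolt_knob",):
  x=bot.landmark_of(n,b)[0]; print(st(atz(b,x["at"],.113))+[.005,0],x["p"])
E
```

```text
12.05 [ 0.56512378 -0.28615631  0.22135855] [ 0.00945232 -0.31415448] [[306.80334549 175.64513059]]
[373.2, 315.6] 0.85 [ 0.06772739 -0.39865672]
[0.1066491  0.00891394] 0.88
```

View pics/w2.png

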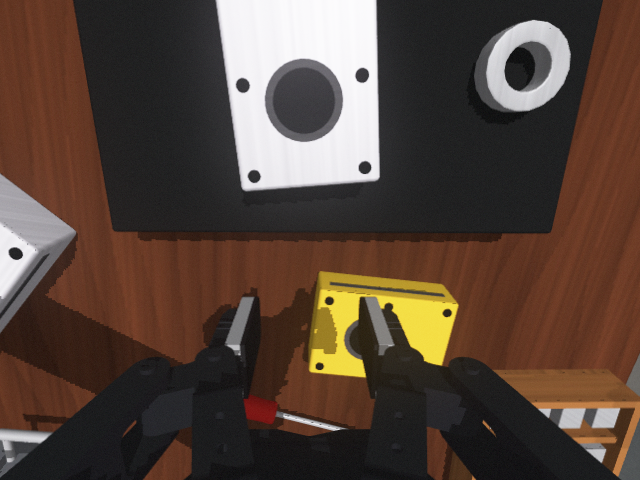

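The view shows the housing's rear edge from (245,190) to (379,179), centred on the fingers (column 310) and skewed by about 0.08 rad. The ring at (525,65) is clear, and the yellow cover lies lower, on the table. I go down and start pushing.

Request:
drive_tool([
  [0,0,0.1,0],
  [0,0,0.2,0],
  [0,0,0.3,0],
  [0,0,0.4,0],
  [0,0,0.5,0],
  [0,0,0.6,0],
  [0,0,0.65,0],
  [0,0,0.655,0],
  [0,0,0.655,0],
  [0,0,0.655,0],
])

```text
t: 13.08
ee_pos: [0.5653, -0.2884, 0.0916]
ee_rot: [[-0.092, 0.996, 0.002], [0.996, 0.092, -0.001], [-0.001, 0.002, -1.0]]
wrist_force: [-0.8, 0.0, 0.6]
finger_gap: 0.499
grasp_force: 0.0
```

Request:
drive_tool([
  [0.04,0,0,0],
  [0.08,0,0,0],
  [0.11,0,0,0],
  [0.14,0,0,0],
  [0.17,0,0,0],
  [0.2,0,0,0],
  [0.23,0,0,0],
  [0.26,0,0,0],
  [0.28,0,0,0],
  [0.28,0,0,0],
])

```text
t: 13.92
ee_pos: [0.5599, -0.2308, 0.0905]
ee_rot: [[-0.093, 0.996, 0.001], [0.996, 0.093, 0.001], [0.001, 0.001, -1.0]]
wrist_force: [-0.2, -1.7, 0.1]
finger_gap: 0.499
grasp_force: 0.6
```

```bash
cat > look.py <<'E'
from fit import *
np.set_printoptions(precision=4,suppress=True)
def look(q0s):
    s=bot.get_state(); R=np.array(s["ee_rot"]);print("t",s["t"],"tcp",st(s["ee_pos"]),s["ee_pos"][2],"yaw",np.arctan2(R[1,1],R[0,1])-.0906,"F",np.array(s["wrist_force"]))
    b=bot.read_camera("scene"); Oc=wo([-.005,0])
    q0=[*wo([q0s[0]-.005,q0s[1]]),.0906+q0s[2]]
    m0=np.zeros((480,640),np.uint8); cv2.fillConvexPoly(m0,cv2.convexHull(proj(b,box(q0,.092,.13,.06,.105)).astype(np.float32)).astype(np.int32),1)
    r=max(bot.cut_out("housing",b),key=lambda x:(x["region"]&(m0>0)).sum()); m=r["region"]
    q,f=fitbox([(b,m.astype(float))],q0,.092,.13,.06,.105)
    print("housing st",st(q[:2])+[.005,0],q[2]-.0906,f,r["p"]); return b
E
python3 -c "
from look import *
save(look([.009,-.18,0]),'s3.png')"
```

```text
t 13.9167 tcp [ 0.0092 -0.2586] 0.09048339680079354 yaw 0.002773384440803925 F [-0.1509 -1.7037  0.0909]
housing st [-2.0749  1.1976] 4.000000000000005 1.0 0.71
```

View pics/s3.png

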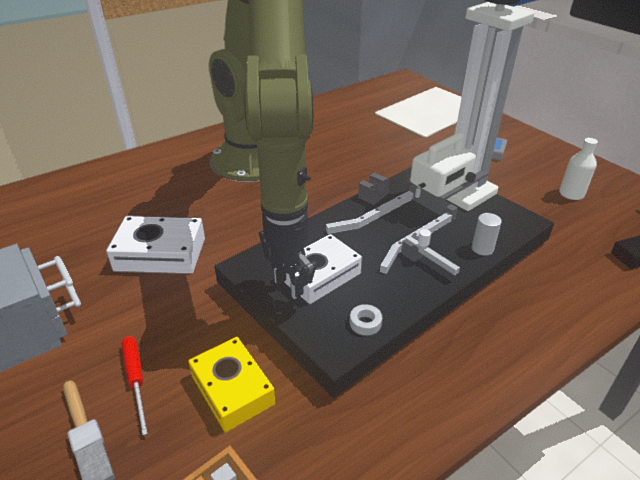

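```bash
python3 -c "
from look import *
for c in('scene','top'):
  b=bot.read_camera(c)
  for x in bot.cut_out('housing',b): print(c,x['extent'],x['p'])
  for x in bot.landmark_of('housing',b): print(c,x['at'],x['p'],st(atz(b,x['at'],.06))+[.005,0])
"
```

```text
scene [107.5, 216.4, 96.7, 56.7] 0.89
scene [189.6, 338.1, 87.4, 91.2] 0.76
scene [284.3, 235.3, 77.2, 68.4] 0.63
scene [320.7, 275.7] 0.85 [ 0.0163 -0.1836]
scene [232.5, 389.3] 0.76 [ 0.1233 -0.454 ]
scene [159.8, 254.3] 0.59 [-0.2422 -0.3895]
top [313.9, 200.9, 26.4, 32.4] 0.85
top [439.6, 165.8, 54.8, 72.6] 0.85
top [390.4, 350.1, 113.7, 106.7] 0.79
top [463.8, 203.4] 0.68 [ 0.0697 -0.4168]
top [441.4, 400.0] 0.66 [-0.3107 -0.3498]
```

The scene view shows the cover upright on the granite at (325,265), with the gripper behind its rear. Its front top edge runs from (331,236) to (361,263). The knob at (424,238) is drawn and the ring is untouched. I measure the front edge from these pixels.

```bash
cat >> look.py <<'E'
def front(near,show=True):
    "fit the front top edge from the scene mask: rightmost and topmost corners"
    s=bot.get_state();R=np.array(s["ee_rot"]); print("t",s["t"],"tcp",st(s["ee_pos"]),"yaw",np.arctan2(R[1,1],R[0,1])-.0906,"F",np.array(s["wrist_force"]))
    b=bot.read_camera("scene"); L=proj(b,[[*wo([near[0]-.005,near[1]]),.105]])[0]
    r=min(bot.cut_out("housing",b),key=lambda x:np.hypot(*(np.array(x["extent"][:2])+np.array(x["extent"][2:])/2-L)))
    m=r["region"].astype(np.uint8); c=max(cv2.findContours(m,0,1)[0],key=cv2.contourArea)[:,0].astype(float)
    T=c[c[:,1].argmin()]; Rr=c[c[:,0].argmax()]
    S=np.array([st(atz(b,u,.105))+[.005,0] for u in c])
    ft=S[(S[:,1]>S[:,1].max()-.03)]
    e=[]
    for x0 in np.arange(near[0]-.035,near[0]+.036,.005):
        k=S[np.abs(S[:,0]-x0)<.004]
        if len(k): e.append((x0,k[:,1].max()))
    e=np.array(e); pf=np.polyfit(e[:,0],e[:,1],1); print("front y",np.polyval(pf,near[0]),"yaw",pf[0],"res",np.abs(np.polyval(pf,e[:,0])-e[:,1]).max())
    print("corner top",st(atz(b,T,.105))+[.005,0],"right",st(atz(b,Rr,.105))+[.005,0], T,Rr); return b
E
python3 -c "
from look import *
front([.01,-.17])"
```

```text
t 14.3167 tcp [ 0.0084 -0.2594] yaw 0.001745411946189157 F [-0.1253 -0.2695  0.2508]
front y -0.12235337598216164 yaw 0.007701604925985973 res 0.000711463736178905
corner top [-0.0287 -0.129 ] right [ 0.0691 -0.1295] [327. 235.] [361. 260.]
```

Request:
drive_tool([
  [-0.05,0,0,0],
  [-0.08,0,0,0],
  [-0.08,0,-0.15,0],
  [-0.08,0,-0.3,0],
  [-0.08,0,-0.4,0],
  [0.05,0.1,-0.4,0],
  [0.15,0.25,-0.4,0],
  [0.27,0.38,-0.4,0],
  [0.345,0.46,-0.4,0],
  [0.345,0.46,-0.4,0],
], claw=1)

```text
t: 15.25
ee_pos: [0.6484, -0.1488, 0.1696]
ee_rot: [[-0.1, 0.995, 0.001], [0.995, 0.1, 0.003], [0.003, 0.002, -1.0]]
wrist_force: [0.3, 1.3, -0.5]
finger_gap: -0.0
grasp_force: 0.0
```

Request:
drive_tool([
  [0,0,0.08,0],
  [0,0,0.16,0],
  [0,0,0.24,0],
  [0,0,0.32,0],
  [0,0,0.38,0],
  [0,0,0.4,0],
  [0,-0.03,0.4,0],
  [0,-0.05,0.4,0],
  [0,-0.05,0.4,0],
  [0,-0.05,0.4,0],
])

```text
t: 16.08
ee_pos: [0.635, -0.1564, 0.0916]
ee_rot: [[-0.092, 0.996, 0.002], [0.996, 0.092, -0.0], [-0.0, 0.002, -1.0]]
wrist_force: [0.3, 0.4, 0.2]
finger_gap: -0.0
grasp_force: 0.0
```

```bash
python3 -c "
from look import *
s,p=wrist(); print(s['t'],st(s['ee_pos']),s['ee_pos'][2],s['wrist_force'],s['finger_gap']); save(p,'w4.png')
a=bot.read_camera('top'); 
for x in bot.cut_out('housing',a): print(x['extent'],x['p'])
save(a,'t4.png')"
```

```text
16.0833 [ 0.0908 -0.1913] 0.0916434641449621 [0.3216 0.45   0.2281] -0.0002045951679511183
[441.0, 165.1, 54.6, 72.2] 0.76
[392.3, 349.1, 110.7, 109.0] 0.75
[316.4, 200.5, 65.2, 52.7] 0.65
```

View pics/w4.png

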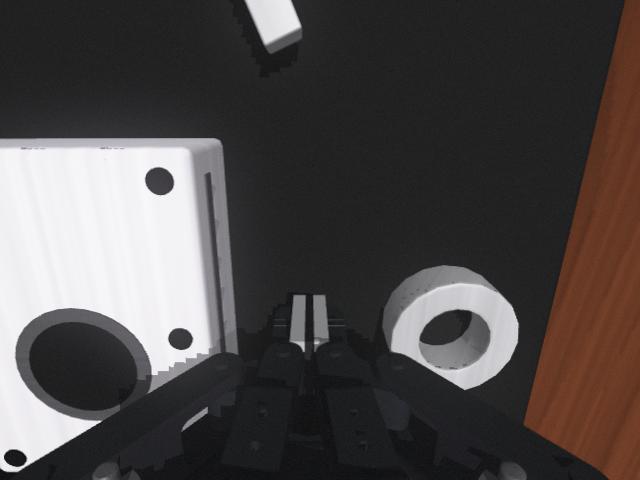

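The wrist view shows the closed fingers at (308,320), between the cover's right face (about column 225) and the ring (450,330), with clearance on both sides. I fit the cover's pose before the nudge.

```bash
cat >> look.py <<'E'
def topfit(near):
    s=bot.get_state();print("t",s["t"],"tcp",st(s["ee_pos"]),"F",np.array(s["wrist_force"]))
    a=bot.read_camera("top"); q0=[*wo([near[0]-.005,near[1]]),.0906]; L=proj(a,[[*q0[:2],.09]])[0]
    r=min(bot.cut_out("housing",a),key=lambda x:np.hypot(*(np.array(x["extent"][:2])+np.array(x["extent"][2:])/2-L)))
    q,f=fitbox([(a,r["region"].astype(float))],q0,.092,.13,.06,.105); print("housing",st(q[:2])+[.005,0],"yaw",q[2]-.0906,"f",f,r["extent"])
E
python3 -c "
from look import *
topfit([.015,-.19])
s,p=wrist()
for u in[(190,150),(221,140),(203,400)]: print(u,st(atz(p,u,.105)),st(atz(p,u,.06)))
for u in[(293,320),(326,320)]: print(u,st(atz(p,u,.075)))"
```

```text
t 16.2333 tcp [ 0.091  -0.1908] F [ 1.2894  0.2261 -0.3482]
housing [ 0.0148 -0.1837] yaw -0.006570131208561966 f 0.32617335352006055 [312.7, 199.5, 67.6, 54.9]
(190, 150) [ 0.0576 -0.1176] [ 0.0434 -0.1216]
(221, 140) [ 0.0668 -0.1147] [ 0.0564 -0.1176]
(203, 400) [ 0.0532 -0.2074] [ 0.0372 -0.2485]
(293, 320) [ 0.0853 -0.1918]
(326, 320) [ 0.0996 -0.1918]
```

Request:
drive_tool([
  [0,-0.025,0,0],
  [0,-0.05,0,0],
  [0,-0.07,0,0],
  [0,-0.09,0,0],
  [0,-0.105,0,0],
  [0,-0.12,0,0],
  [0,-0.135,0,0],
  [0,-0.145,0,0],
  [0,-0.145,0,0],
  [0,-0.145,0,0],
])

```text
t: 17.22
ee_pos: [0.6055, -0.1586, 0.0904]
ee_rot: [[-0.092, 0.996, -0.0], [0.996, 0.092, 0.0], [0.0, -0.0, -1.0]]
wrist_force: [0.9, -0.6, -0.1]
finger_gap: -0.002
grasp_force: 0.0
```

```bash
python3 -c "
from look import *
topfit([.003,-.19])
front([.003,-.19])
s,p=wrist(); g=p['color'].max(2).astype(int)
print(s['grasp_force'],s['ee_pos'])"
```

```text
t 17.2167 tcp [ 0.0612 -0.1907] F [ 0.8721 -0.6108 -0.0693]
housing [ 0.0068 -0.1822] yaw -0.0015482288808870287 f 0.7818695983731571 [321.5, 205.6, 58.1, 51.6]
t 17.3167 tcp [ 0.0613 -0.1908] yaw 0.0016435875627982405 F [-0.4029 -0.1096  0.7227]
front y -0.1853514969506092 yaw -0.38752456033361915 res 0.0029288573340134905
corner top [-0.0363 -0.1764] right [ 0.0831 -0.2281] [306. 243.] [326. 288.]
0.0 [ 0.6057 -0.1586  0.0902]
```

Request:
drive_tool([
  [0,0.04,0,0],
  [0,0.05,-0.15,0],
  [0,0.05,-0.3,0],
  [0,0.05,-0.4,0],
  [-0.15,-0.05,-0.4,0],
  [-0.3,-0.15,-0.4,0],
  [-0.45,-0.25,-0.4,0],
  [-0.55,-0.3,-0.4,0],
  [-0.55,-0.3,-0.4,0],
  [-0.55,-0.3,-0.4,0],
], claw=1)

```text
t: 18.3
ee_pos: [0.5557, -0.2756, 0.1706]
ee_rot: [[-0.088, 0.996, 0.001], [0.996, 0.088, -0.0], [-0.001, 0.0, -1.0]]
wrist_force: [0.1, 1.0, -0.5]
finger_gap: -0.002
grasp_force: 0.0
```

Request:
drive_tool([
  [0,0,0.1,0],
  [0,0,0.2,0],
  [0,0,0.3,0],
  [0,0,0.38,0],
  [0,0,0.4,0],
  [0,0,0.4,0],
  [0,0,0.4,0],
  [0,0,0.4,0],
  [0,0,0.4,0],
  [0,0,0.4,0],
], claw=0.5)

```text
t: 19.13
ee_pos: [0.5569, -0.2739, 0.0914]
ee_rot: [[-0.092, 0.996, 0.002], [0.996, 0.092, -0.0], [-0.001, 0.002, -1.0]]
wrist_force: [-0.2, 0.1, -0.2]
finger_gap: 0.497
grasp_force: 0.0
```

```bash
python3 -c "
from look import *
topfit([.003,-.19])
front([.003,-.19])
s,p=wrist();save(p,'w5.png')
for x in bot.cut_out('housing',p): print(x['extent'],x['p'])
"
```

```text
t 19.1333 tcp [ 0.0024 -0.3012] F [-0.2067  0.1393 -0.1794]
housing [ 0.0104 -0.158 ] yaw -0.008950545839048987 f 1.7763392857142857 [314.7, 202.9, 45.0, 50.8]
t 19.2333 tcp [ 0.0021 -0.3011] yaw 0.0017302276743642875 F [-0.6407  0.8101  0.6128]Traceback (most recent call last):
  File "<string>", line 4, in <module>
    front([.003,-.19])
    ~~~~~^^^^^^^^^^^^^
  File "look.py", line 24, in front
    e=np.array(e); pf=np.polyfit(e[:,0],e[:,1],1); print("front y",np.polyval(pf,near[0]),"yaw",pf[0],"res",np.abs(np.polyval(pf,e[:,0])-e[:,1]).max())
                                 ~^^^^^
IndexError: too many indices for array: array is 1-dimensional, but 2 were indexed
```

```bash
cat >> look.py <<'E'
def span():
    s,p=wrist(); print("t",s["t"],"tcp",st(s["ee_pos"]))
    g=cv2.GaussianBlur(p["color"].min(2),(3,3),0).astype(int)
    for r in (10,40,70,100,130):
        b=np.where(g[r]>140)[0]; runs=np.split(b,np.where(np.diff(b)>25)[0]+1)
        k=max(runs,key=len)
        if len(k)>20: print(r,k[0],k[-1],"x",st(atz(p,(k[0],r),.105)),st(atz(p,(k[-1],r),.105)))
    return p
E
python3 -c "
from look import *
save(span(),'w5.png')"
```

```text
t 19.3333 tcp [ 0.0019 -0.301 ]
10 135 214 x [-0.0421 -0.1925] [-0.0216 -0.1925]
40 139 219 x [-0.042  -0.1994] [-0.0208 -0.1994]
70 143 232 x [-0.042  -0.2067] [-0.0179 -0.2067]
100 146 263 x [-0.0422 -0.2143] [-0.0097 -0.2143]
130 150 462 x [-0.0422 -0.2223] [ 0.0466 -0.2222]
```

Request:
drive_tool([
  [0.06,0,0,0],
  [0.12,0,0,0],
  [0.18,0,0,0],
  [0.24,0,0,0],
  [0.3,0,0,0],
  [0.35,0,0,0],
  [0.4,0,0,0],
  [0.44,0,0,0],
  [0.47,0,0,0],
  [0.49,0,0,0],
])

```text
t: 20.22
ee_pos: [0.5471, -0.1752, 0.0903]
ee_rot: [[-0.093, 0.996, 0.0], [0.996, 0.093, 0.0], [0.0, 0.0, -1.0]]
wrist_force: [0.8, -1.5, -1.0]
finger_gap: 0.495
grasp_force: 0.9
```

```bash
python3 -c "
from look import *
span(); print(bot.get_state()['wrist_force'])
try: front([.002,-.11])
except Exception as e: print(e)"
```

```text
t 20.2167 tcp [ 0.0016 -0.202 ]
10 134 478 x [-0.0425 -0.0936] [ 0.0463 -0.0934]
40 138 474 x [-0.0425 -0.1005] [ 0.0462 -0.1003]
70 142 470 x [-0.0425 -0.1078] [ 0.0462 -0.1076]
100 146 278 x [-0.0424 -0.1154] [-0.0059 -0.1153]
130 150 239 x [-0.0424 -0.1234] [-0.0171 -0.1233]
[-0.5448 -0.7044  0.4874]
t 20.2667 tcp [ 0.0017 -0.2014] yaw 0.0028652142186061935 F [-0.5448 -0.7044  0.4874]
front y -0.06469354854015319 yaw 0.01597762387258425 res 0.0010585565116850576
corner top [-0.0381 -0.0693] right [ 0.0755 -0.091 ] [346. 221.] [378. 253.]
```

Request:
drive_tool([
  [0.05,0,0,0],
  [0.1,0,0,0],
  [0.15,0,0,0],
  [0.2,0,0,0],
  [0.25,0,0,0],
  [0.3,0,0,0],
  [0.35,0,0,0],
  [0.39,0,0,0],
  [0.42,0,0,0],
  [0.44,0,0,0],
])

```text
t: 21.2
ee_pos: [0.5391, -0.0874, 0.0905]
ee_rot: [[-0.093, 0.996, 0.0], [0.996, 0.093, 0.0], [0.0, 0.0, -1.0]]
wrist_force: [0.5, -3.4, 2.3]
finger_gap: 0.5
grasp_force: 1.9
```

```bash
python3 -c "
from look import *
save(span(),'w6.png'); print(bot.get_state()['wrist_force'])"
```

```text
t 21.2 tcp [ 0.0016 -0.1139]
10 110 491 x [-0.0489 -0.0055] [ 0.0496 -0.0052]
40 114 484 x [-0.049  -0.0124] [ 0.0489 -0.0122]
70 118 483 x [-0.0491 -0.0197] [ 0.0497 -0.0194]
100 114 279 x [-0.0514 -0.0273] [-0.0057 -0.0272]
130 106 240 x [-0.055  -0.0353] [-0.0169 -0.0352]
[ 0.624  -1.1563  1.4733]
```

Request:
drive_tool([
  [0.05,0,0,0],
  [0.1,0,0,0],
  [0.15,0,0,0],
  [0.2,0,0,0],
  [0.25,0,0,0],
  [0.3,0,0,0],
  [0.35,0,0,0],
  [0.4,0,0,0],
  [0.43,0,0,0],
  [0.45,0,0,0],
])

```text
t: 22.08
ee_pos: [0.5305, 0.0026, 0.0902]
ee_rot: [[-0.094, 0.996, -0.0], [0.996, 0.094, 0.0], [0.0, -0.0, -1.0]]
wrist_force: [0.7, -3.6, 1.4]
finger_gap: 0.504
grasp_force: 1.8
```

```bash
python3 -c "
from look import *
s=bot.get_state();print(s['wrist_force'],st(s['ee_pos']),s['ee_pos'])
b=bot.read_camera('scene');c=b['color'][150:330,280:500];cv2.imwrite('pics/s6.png',cv2.resize(c,None,fx=3,fy=3,interpolation=2)[...,::-1])"
```

```text
[ 0.7071 -3.5958  1.4089] [ 0.0011 -0.0235] [0.5305 0.0026 0.0902]
```

View pics/s6.png

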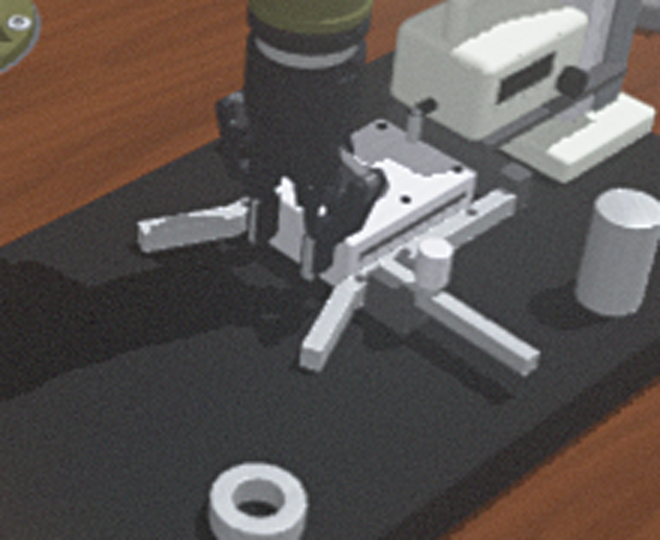

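The crop shows the cover between the rails at (400,200), the stylus clear above it, and the bolt out to the right with its knob at (432,262). I continue slowly.

Request:
drive_tool([
  [0.02,0,0,0],
  [0.04,0,0,0],
  [0.06,0,0,0],
  [0.08,0,0,0],
  [0.09,0,0,0],
  [0.1,0,0,0],
  [0.11,0,0,0],
  [0.12,0,0,0],
  [0.125,0,0,0],
  [0.125,0,0,0],
])

```text
t: 22.97
ee_pos: [0.5282, 0.0267, 0.0902]
ee_rot: [[-0.093, 0.996, -0.0], [0.996, 0.093, 0.001], [0.001, -0.0, -1.0]]
wrist_force: [1.1, -1.2, -0.9]
finger_gap: 0.497
grasp_force: 0.5
```

Request:
drive_tool([
  [0.005,0,0,0],
  [0.01,0,0,0],
  [0.015,0,0,0],
  [0.02,0,0,0],
  [0.02,0,0,0],
  [0.02,0,0,0],
  [0.02,0,0,0],
  [0.02,0,0,0],
  [0.02,0,0,0],
  [0.02,0,0,0],
])

```text
t: 23.8
ee_pos: [0.5283, 0.0304, 0.0905]
ee_rot: [[-0.092, 0.996, 0.0], [0.996, 0.092, 0.001], [0.001, 0.001, -1.0]]
wrist_force: [-0.1, 0.6, -0.9]
finger_gap: 0.498
grasp_force: 0.0
```

Request:
drive_tool([
  [0.003,0,0,0],
  [0.006,0,0,0],
  [0.009,0,0,0],
  [0.012,0,0,0],
  [0.015,0,0,0],
  [0.018,0,0,0],
  [0.02,0,0,0],
  [0.02,0,0,0],
  [0.02,0,0,0],
  [0.02,0,0,0],
])

```text
t: 24.63
ee_pos: [0.528, 0.0318, 0.0905]
ee_rot: [[-0.091, 0.996, 0.001], [0.996, 0.091, -0.002], [-0.002, 0.0, -1.0]]
wrist_force: [0.2, -6.9, 2.1]
finger_gap: 0.503
grasp_force: 3.4
```

Request:
drive_tool([
  [0.002,0,0,0],
  [0.004,0,0,0],
  [0.006,0,0,0],
  [0.008,0,0,0],
  [0.01,0,0,0],
  [0.01,0,0,0],
  [0.01,0,0,0],
  [0.01,0,0,0],
  [0.01,0,0,0],
  [0.01,0,0,0],
])

```text
t: 25.47
ee_pos: [0.5279, 0.0318, 0.0905]
ee_rot: [[-0.09, 0.996, 0.001], [0.996, 0.09, -0.005], [-0.005, 0.0, -1.0]]
wrist_force: [-0.3, -10.4, 1.5]
finger_gap: 0.505
grasp_force: 5.3
```

```bash
python3 -c "
from look import *
s=bot.get_state();print(s['t'],s['wrist_force'],st(s['ee_pos']),s['grasp_force'])"
```

```text
25.4667 [ -0.3004 -10.3972   1.4508] [0.0012 0.0059] 5.285815447568893
```

Request:
drive_tool([
  [0.005,0,0,0],
  [0.01,0,0,0],
  [0.015,0,0,0],
  [0.015,0,0,0],
  [0.015,0,0,0],
  [0.015,0,0,0],
  [0.015,0,0,0],
  [0.015,0,0,0],
  [0.015,0,0,0],
  [0.015,0,0,0],
])

```text
t: 26.3
ee_pos: [0.5279, 0.0319, 0.0906]
ee_rot: [[-0.088, 0.996, 0.001], [0.996, 0.088, -0.008], [-0.008, 0.0, -1.0]]
wrist_force: [0.7, -16.4, 2.5]
finger_gap: 0.499
grasp_force: 8.2
```

```bash
python3 -c "
from look import *
s=bot.get_state();R=np.array(s['ee_rot']);p=np.array(s['ee_pos']);print(s['t'],s['wrist_force'],st(p),s['grasp_force'])
b=bot.read_camera('scene');a=bot.read_camera('top')
for c in(a,b):
  for x in bot.cut_out('housing',c): print(x['extent'],x['p'])
for sx,sy in((46,150),(46,20)):
  w=[*wo([sx/1000-.005,sy/1000]),.105]; print(sx,sy,proj(a,w),proj(b,w))
g=b['color'][135:240,370:480];cv2.imwrite('pics/s7.png',cv2.resize(g,None,fx=5,fy=5,interpolation=2)[...,::-1])"
```

```text
26.3 [  0.7286 -16.397    2.5246] [0.0011 0.006 ] 8.178847432136536
[390.4, 346.6, 112.2, 112.7] 0.75
[234.8, 240.9, 6.0, 15.4] 0.4
[381.4, 187.9, 63.4, 48.9] 0.93
[187.3, 336.2, 87.7, 92.3] 0.85
[216.9, 1.8, 338.3, 395.6] 0.53
46 150 [[176.6962 209.3863]] [[447.4332 199.0938]]
46 20 [[244.0458 209.1917]] [[406.292  222.8295]]
```

View pics/s7.png

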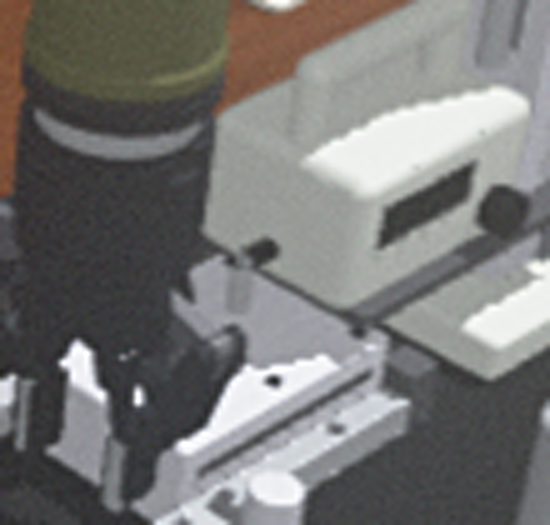

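The crop shows the cover's front corner at about (385,340), against the stop and under the stylus. The force rose to 16 N with no movement, so it is home. I back off, rise and return to the knob.

Request:
drive_tool([
  [-0.05,0,0,0],
  [-0.12,0,0,0],
  [-0.2,0,0,0],
  [-0.2,0,-0.15,0],
  [-0.2,0,-0.3,0],
  [-0.2,0,-0.45,0],
  [-0.2,0,-0.55,0],
  [-0.2,0,-0.6,0],
  [-0.2,0,-0.6,0],
  [-0.2,0,-0.6,0],
])

```text
t: 27.33
ee_pos: [0.5306, -0.0001, 0.2097]
ee_rot: [[-0.093, 0.996, -0.0], [0.996, 0.093, 0.001], [0.001, -0.0, -1.0]]
wrist_force: [0.4, 0.2, 0.4]
finger_gap: 0.499
grasp_force: 0.0
```

```bash
python3 -c "
from look import *
s,p=wrist();R=np.array(s['ee_rot']);q=np.array(s['ee_pos']);print(s['t'],q,st(q))
print((R.T@(np.array([.6297,.0352,.122])-q))/.2)
save(p,'w8.png')
for x in bot.cut_out('housing',p)[:2]: print(x['extent'],x['p'])
for n in('bolt_knob','dock_home'):
  for x in bot.landmark_of(n,p)[:1]: print(n,x['at'],st(atz(p,x['at'],.113)))
"
```

```text
27.3333 [ 0.5306 -0.0001  0.2097] [ 0.001  -0.0262]
[0.1293 0.5097 0.4384]
[0.0, 413.8, 65.1, 64.0] 0.81
[96.7, 0.0, 525.8, 480.0] 0.69
bolt_knob [474.3, 205.9] [0.1037 0.0039]
dock_home [557.4, 7.5] [0.1318 0.1103]
```

View pics/w8.png

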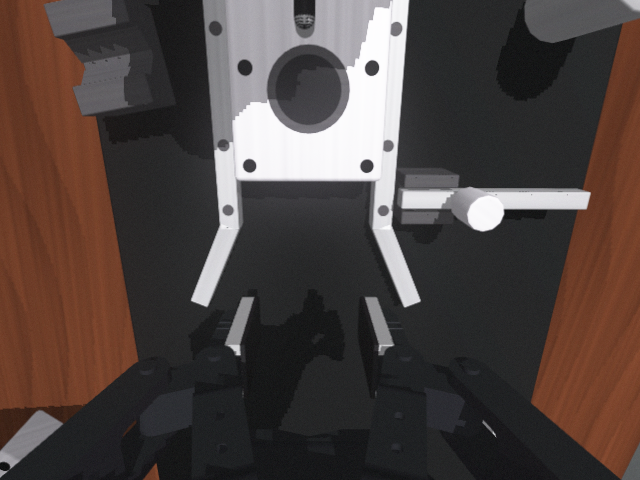

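The wrist view shows the cover squarely between the rails, with its rear edge at row 181. The bolt's edges are at rows 190–208 and the knob top is at (486,212). I check the gap between cover and bolt.

```bash
python3 -c "
from look import *
s,p=wrist()
for u,z in[((250,181.5),.105),((370,181.5),.105),((405,189.5),.094),((560,190.5),.094),((405,203),.094)]: print(u,st(atz(p,u,z)))
print(st(atz(p,(486,212),.129)))"
```

```text
(250, 181.5) [-0.0353  0.0168]
(370, 181.5) [0.039  0.0169]
(405, 189.5) [0.0639 0.0099]
(560, 190.5) [0.1654 0.0095]
(405, 203) [0.0647 0.0008]
[0.1019 0.0039]
```

Request:
drive_tool([
  [0.03,0.15,0,0],
  [0.06,0.3,0,0],
  [0.1,0.42,0,0],
  [0.13,0.51,0.05,0],
  [0.13,0.51,0.15,0],
  [0.13,0.51,0.25,0],
  [0.13,0.51,0.35,0],
  [0.13,0.51,0.42,0],
  [0.13,0.51,0.44,0],
  [0.13,0.51,0.44,0],
])

```text
t: 28.42
ee_pos: [0.6291, 0.0344, 0.1207]
ee_rot: [[-0.092, 0.996, -0.003], [0.996, 0.092, -0.001], [-0.0, -0.003, -1.0]]
wrist_force: [-0.9, 0.4, 0.2]
finger_gap: 0.499
grasp_force: 0.0
```

Request:
drive_tool([
  [0,0,-0.03,0],
  [0,0,-0.03,0],
  [0,0,-0.03,0],
  [0,0,-0.03,0],
  [0,0,-0.03,0],
  [0,0,-0.03,0],
  [0,0,-0.03,0],
  [0,0,-0.03,0],
  [0,0,-0.03,0],
  [0,0,-0.03,0],
], claw=1, grip_force=30)

```text
t: 29.25
ee_pos: [0.6305, 0.0343, 0.1308]
ee_rot: [[-0.092, 0.996, 0.002], [0.996, 0.092, 0.001], [0.001, 0.002, -1.0]]
wrist_force: [-4.4, -0.2, 6.4]
finger_gap: 0.242
grasp_force: 29.5
```

Request:
drive_tool([
  [0,-0.03,0,0],
  [0,-0.07,0,0],
  [0,-0.11,0,0],
  [0,-0.15,0,0],
  [0,-0.19,0,0],
  [0,-0.22,0,0],
  [0,-0.25,0,0],
  [0,-0.28,0,0],
  [0,-0.3,0,0],
  [0,-0.3,0,0],
])

```text
t: 30.08
ee_pos: [0.5712, 0.029, 0.1307]
ee_rot: [[-0.092, 0.996, 0.005], [0.996, 0.092, 0.002], [0.001, 0.005, -1.0]]
wrist_force: [0.6, 0.1, 7.6]
finger_gap: 0.243
grasp_force: 30.3
```

Request:
drive_tool([
  [0,-0.005,0,0],
  [0,-0.01,0,0],
  [0,-0.015,0,0],
  [0,-0.02,0,0],
  [0,-0.02,0,0],
  [0,-0.02,0,0],
  [0,-0.02,0,0],
  [0,-0.02,0,0],
  [0,-0.02,0,0],
  [0,-0.02,0,0],
])

```text
t: 30.92
ee_pos: [0.568, 0.0287, 0.1308]
ee_rot: [[-0.092, 0.996, 0.005], [0.996, 0.092, 0.001], [0.001, 0.005, -1.0]]
wrist_force: [1.8, -0.3, 7.9]
finger_gap: 0.238
grasp_force: 30.2
```

Keep going to the stop in small steps.

Request:
drive_tool([
  [0,-0.003,0,0],
  [0,-0.006,0,0],
  [0,-0.009,0,0],
  [0,-0.012,0,0],
  [0,-0.015,0,0],
  [0,-0.015,0,0],
  [0,-0.015,0,0],
  [0,-0.015,0,0],
  [0,-0.015,0,0],
  [0,-0.015,0,0],
])

```text
t: 31.75
ee_pos: [0.5651, 0.0284, 0.1307]
ee_rot: [[-0.092, 0.996, 0.005], [0.996, 0.092, 0.001], [0.001, 0.006, -1.0]]
wrist_force: [1.1, -1.0, 7.1]
finger_gap: 0.236
grasp_force: 30.2
```

Request:
drive_tool([
  [0,-0.003,0,0],
  [0,-0.006,0,0],
  [0,-0.009,0,0],
  [0,-0.012,0,0],
  [0,-0.015,0,0],
  [0,-0.015,0,0],
  [0,-0.015,0,0],
  [0,-0.015,0,0],
  [0,-0.015,0,0],
  [0,-0.015,0,0],
])

```text
t: 32.58
ee_pos: [0.5622, 0.0281, 0.1308]
ee_rot: [[-0.092, 0.996, 0.006], [0.996, 0.092, 0.001], [0.001, 0.006, -1.0]]
wrist_force: [2.2, -0.1, 7.5]
finger_gap: 0.242
grasp_force: 30.2
```

```bash
python3 -c "
from look import *
s=bot.get_state();print(s['t'],s['wrist_force'],st(s['ee_pos']))
b=bot.read_camera('scene')
for x in bot.landmark_of('bolt_knob',b)[:1]: print(x['at'],x['p'],st(atz(b,x['at'],.113))+[.005,0])"
```

```text
32.5833 [ 2.2343 -0.0879  7.4809] [ 0.0349 -0.0009]
[398.0, 219.8] 0.77 [0.0348 0.0063]
```

Request:
drive_tool([
  [0,-0.003,0,0],
  [0,-0.006,0,0],
  [0,-0.009,0,0],
  [0,-0.012,0,0],
  [0,-0.015,0,0],
  [0,-0.015,0,0],
  [0,-0.015,0,0],
  [0,-0.015,0,0],
  [0,-0.015,0,0],
  [0,-0.015,0,0],
])

```text
t: 33.52
ee_pos: [0.5605, 0.028, 0.1308]
ee_rot: [[-0.092, 0.996, 0.009], [0.996, 0.092, 0.001], [0.001, 0.009, -1.0]]
wrist_force: [5.0, 0.1, 4.9]
finger_gap: 0.248
grasp_force: 30.0
```

The force is rising, so the bolt is at its end. I release and lift.

Request:
drive_tool([
  [0,0.005,0,0],
  [0,0.005,0,0],
  [0,0.005,0,0],
  [0,0.005,0,0],
  [0,0.005,-0.1,0],
  [0,0.005,-0.25,0],
  [0,0.005,-0.4,0],
  [-0.1,0.005,-0.5,0],
  [-0.2,0.005,-0.5,0],
  [-0.2,0.005,-0.5,0],
], claw=0.5)

```text
t: 34.35
ee_pos: [0.5626, -0.0171, 0.23]
ee_rot: [[-0.087, 0.996, 0.003], [0.996, 0.087, -0.002], [-0.002, 0.003, -1.0]]
wrist_force: [-1.2, -1.2, 0.4]
finger_gap: 0.499
grasp_force: 0.0
```

```bash
python3 -c "
from look import *
s,p=wrist();print(s['t'],s['ee_pos'],s['wrist_force'],s['grasp_force'])
save(p,'w9.png')
b=bot.read_camera('scene')
for x in bot.landmark_of('bolt_knob',b)[:1]: print(x['at'],x['p'],st(atz(b,x['at'],.113))+[.005,0])"
```

```text
34.35 [ 0.5626 -0.0171  0.23  ] [-1.2014 -1.1666  0.3525] 0.0
[399.1, 219.5] 0.97 [0.0356 0.0088]
```

View pics/w9.png

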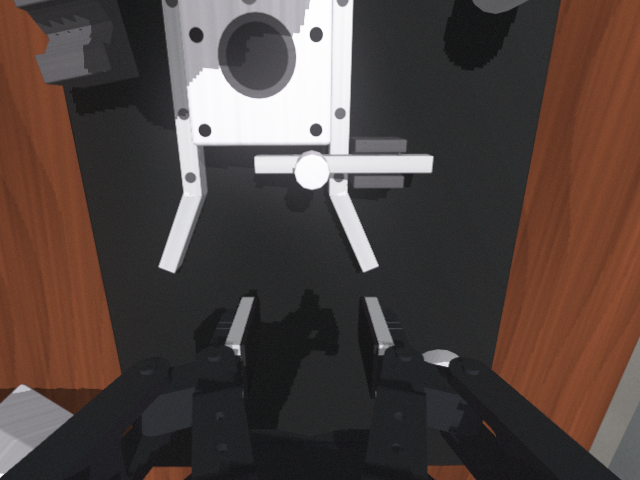

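The bolt's tip at (255,164) is past the channel's centre line (about column 262). The cover's rear edge at row 144 is square and just beyond the bolt, and the robot is clear of everything. I hand in the job.

```bash
python3 -c "
from bench import bot
print(bot.finish_job())"
```

```text
the job is handed in; nothing more can be done
None
```

I drew the bolt, pushed the cover to the end stop, slid the bolt back in behind it, and handed the job in at about 34 s of robot time; the interface returned no verdict.

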